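# Change over two curing boxes in a mosaic workshop

### The arm

A 7-joint arm with a two-finger parallel gripper is mounted at the origin on the work surface. World frame = base frame: x ahead of the robot, y to its left, z up, the work surface at z = 0. Lengths are in mm, angles in rad, forces in N, time in s.
With the tool pointing down it reaches from about 425 to 875 mm from the base axis. Payload 9.9 kg.
Tool frame: the origin (TCP) lies at the very end of the fingers, on their centre line; the grasp point (between the pads) lies 19 mm behind it; z points along the fingers, y is the line along which they close (so a half turn about z gives the same grasp; the last joint's range is limited). The gripper opens to 85 mm and grips with 20 to 120 N. Pads are 22 mm wide; open, the fingers measure 114 mm over their backs; the gripper's body (76 mm by 85 mm) begins 54 mm behind the grasp point. The pads swing forward as they close: fully open they stand 13 mm farther back than shut.
Start: joints at [-1.33, 0.576, 0.025, 1.437, -0.015, 1.129, -0.057], TCP at [215.398, 639.713, 231.289] pointing down, gripper open.
Joint ranges: [-2.76, 2.76], [-0.34, 2.15], [-1.52, 1.57], [0.19, 2.46], [-1.09, 4.23], [0.17, 1.99], [-2.82, 2.82]. Speed limits (rad/s): [2.22, 2.22, 3.01, 3.01, 3.14, 3.14, 3.14].

### API

Orientations are given as [roll, pitch, yaw] about the fixed x, y, z axes, in that order (R = Rz(yaw) Ry(pitch) Rx(roll)).
In Python, from bench import telemetry, cams, robot gives the robot as it stands.
- The arm moves only by the shell command python3 -m inch 'ROWS'. ROWS is JSON, a list of rows, each a list of 5 numbers: the shift along the tool's x, y, z in mm, then the turn about the tool's z in degrees, then the finger opening in mm, from 0 to 85.4. In form: [[x, y, z, twist, claw], ...]. A call has 1 to 20 rows; each row shifts and turns the commanded pose from where the row before left it, along the tool's axes as they then stand; what a row does not reach is not made up. A row lasts 1/8 s, in which the tool goes at most 62.5 mm and 10.7 degrees, less where a joint would pass 70% of its speed; a pose out of reach is approached as far as the arm can. A call is refused whole if a number of a shift passes 62.5 or a number of a turn 10.7, either way. A call with a gripper value outside its range is refused whole. The fingers move at their own pace and stop on an object; the grip force is fixed at half the most. Time passes only in rows, so rows that do not move let the fingers close. It gives the time, the measured TCP pose, the force, the opening and the grip force at its end, in the units of the state.
- telemetry.observe(): the state, without advancing time (a new reading comes with each control period).
- cams.grab_frame(name): name is "scene" or "top" or "wrist"; returns a dict with "pixels" (480x640x3 uint8, red, green, blue), "z_map" (480x640 float32, mm along the optical axis (not along the pixel's ray), 0 where there is no reading), "fx", "fy", "cx", "cy" (pixels), "distortion" ([k1, k2, p1, p2, k3] as OpenCV has them; the pictures are not rectified), "R" (3x3) and "t" (3): a world point X has camera coordinates R X + t; the wrist camera has in their place "mount" (4x4, takes a point from camera to tool coordinates, whose origin is the TCP and whose axes are the flange's). Camera axes: x right, y down, z forward; pixel columns grow to the right and rows downward; lengths in mm; the calibration is good to about 2 mm. A picture is of the moment at which its call begins: read the wrist's pose just before it.
- robot.finish_job(): hands the job in; it is judged then, once.
The state is a dict: "t": time; "joint_pos": joint angles; "qd": joint speeds; "tau": joint torques, N m; "position": TCP position; "tool_rot": TCP orientation; "wrist_force": force on the tool from outside, world axes, zero at the start; "moment": the same for the moment, N m; "finger_gap": finger opening in mm; "grasp_force": force on a finger pad.
Only numpy, scipy, OpenCV 4.12 (cv2) and the standard library are available. Lean on these libraries where they do the work, as an engineer would, in place of code of your own. Each camera call takes 0.05 s, during which the arm holds its last target. There are 200 camera calls.

### The job

Two curing boxes with drop-front doors stand on the bench, a wide one and a narrow one. The batch in the wide box is cured: pull its door all the way down to its stop so that the bangles can cool. The narrow box has just been loaded: push its door up until it is fully shut, and leave both doors so.

Things in the scene. Friction and masses are not known exactly. Their poses are not given: they have to be found in the camera images.
- wide_door (a joint): Angle of the wide box's drop-front door (aluminium frame, clear pane, 230 mm wide, 125 high, 12 thick), hinged at its bottom edge 60 mm above the table. 0 = shut, upright; grows as it comes down towards the robot, to 1.3 rad (75 degrees, sloping a little) at its stop. Starts shut or a few degrees ajar. Stiff hinge: stays where left; takes 1 to 5 N at the handle.
- wide_handle (a point): Mid-point of the wide box's door handle: level dark steel bar, 10 mm thick, 110 long, on two slanted arms. Axes turn with the door: y along bar and hinge, z from hinge to free edge, x to inner face (shut: z up, x into the box). Hinge line: 30 mm along +x, 170 along -z. Free edge 43 along -z, outer face 18 along +x. Bar height: 230 mm shut, about 77 fully down. Fixed white box, 240 wide, 190 high.
- narrow_door (a joint): Angle of the narrow box's drop-front door (aluminium frame, clear pane, 160 mm wide, 125 high, 12 thick), hinged at its bottom edge 60 mm above the table. 0 = shut, upright; grows as it comes down towards the robot, to 1.3 rad (75 degrees, sloping a little) at its stop. Starts hanging open, at 0.8 to 1.25 rad. Stiff hinge: stays where left; takes 1 to 5 N at the handle.
- narrow_handle (a point): Mid-point of the narrow box's door handle: level dark steel bar, 10 mm thick, 110 long, on two slanted arms. Axes turn with the door: y along bar and hinge, z from hinge to free edge, x to inner face (shut: z up, x into the box). Hinge line: 30 mm along +x, 170 along -z. Free edge 43 along -z, outer face 18 along +x. Bar height: 230 mm shut, about 77 fully down. Fixed white box, 170 wide, 190 high.

How it is judged:
By the outcome, as a careful person would: the job done as asked, in the order asked, and still so for the second after the job is handed in, with the robot touching nothing.
It also fails if it takes over 54 s, if anything falls off the work surface, if the arm or the gripper's body presses on something with over 40 N, if the wrist force passes 120 N, or if a joint passes its speed limit or range.

## Working session

There is one attempt and no reset: what is moved stays moved. The work goes in short steps, Python scripts to look and compute and a shell command to move; the robot and the scene stay as the last step left them, time stands still between calls to the robot, and variables do not carry over. Pictures are saved under pics/ and viewed, at most 10 in all, crops included, and the job is handed in when it is done.

```bash
ls; mkdir -p pics; python3 - <<'E'
from bench import telemetry,cams
import cv2,numpy as np
s=telemetry.observe();print({k:np.round(v,3).tolist() for k,v in s.items()})
for n in ["scene","top"]:
    f=cams.grab_frame(n);cv2.imwrite(f"pics/{n}0.png",f["pixels"][:,:,::-1]);np.savez(f"pics/{n}0.npz",**f)
    print(n,f["fx"],f["cx"],f["cy"],np.round(f["distortion"],3),np.round(-np.array(f["R"]).T@f["t"]),np.round(f["R"],2).tolist())
E
```

```text
pics
{'t': 0.0, 'joint_pos': [-1.33, 0.577, 0.025, 1.438, -0.015, 1.129, -0.057], 'qd': [0.001, -0.002, -0.0, 0.002, -0.001, -0.003, -0.002], 'tau': [-0.0, -76.575, 2.25, -28.595, 0.015, 0.013, -0.0], 'position': [215.261, 639.281, 230.449], 'tool_rot': [-3.14, 0.0, 2.817], 'wrist_force': [-0.87, -0.442, 0.508], 'moment': [0.009, 0.029, 0.023], 'grasp_force': 0.0, 'finger_gap': 85.358}
scene 556.4215220989353 317.99808109431325 240.09346112319352 [-0.116  0.     0.     0.     0.   ] [293. 343. 922.] [[-0.76, -0.64, -0.01], [-0.53, 0.64, -0.55], [0.36, -0.41, -0.84]]
top 462.5135845313758 324.15001762437805 239.58815199613608 [-0.094  0.     0.     0.     0.   ] [533. -13. 875.] [[0.0, -1.0, -0.01], [-0.99, -0.0, -0.15], [0.15, 0.01, -0.99]]
```

View pics/scene0.png

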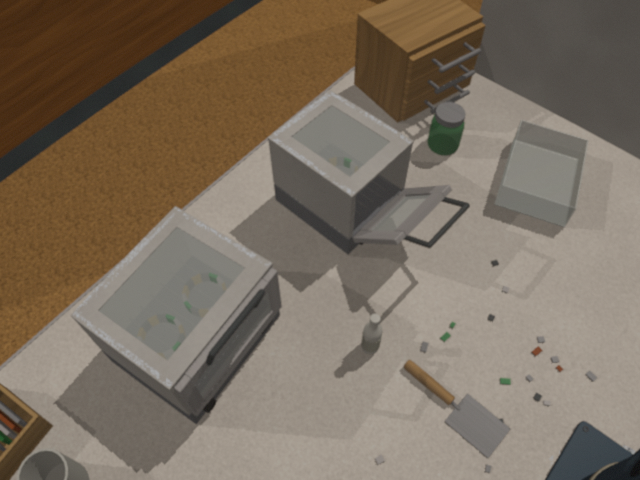

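View pics/top0.png

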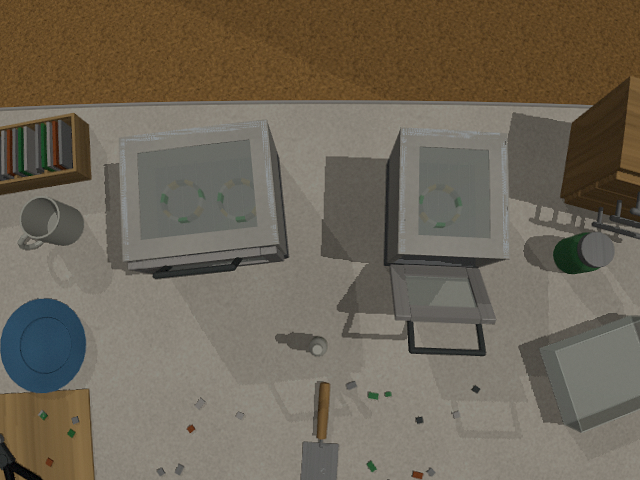

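Scene and top pictures show the wide box on the left (handle from about (157,274) to (238,264) in the top view) with its door nearly shut. The narrow box is to the right with its door hanging open (handle bar (411,350)–(485,353)). A pepper mill stands near (317,346).

```bash
cat >h.py <<'E'
import numpy as np,cv2
def pts(f,uv,z=None):
    """world points of pixels: from depth z_map"""
    K=np.array([[f["fx"],0,f["cx"]],[0,f["fy"],f["cy"]],[0,0,1]]);uv=np.array(uv,float)
    n=cv2.undistortPoints(uv.reshape(-1,1,2),K,np.array(f["distortion"])).reshape(-1,2)
    r=np.c_[n,np.ones(len(n))];R=np.array(f["R"]);C=-R.T@f["t"]
    if z is None: 
        d=f["z_map"][uv[:,1].astype(int),uv[:,0].astype(int)];ok=d>0
        return ((r*d[:,None])[ok]-f["t"])@R
    w=r@R; return C+w*((z-C[2])/w[:,2])[:,None]
def dark(f,box,th=60):
    x0,y0,x1,y1=box;m=f["pixels"][y0:y1,x0:x1].max(2)<th
    v,u=np.nonzero(m);return np.c_[u+x0,v+y0]
E
python3 - <<'E'
from h import *
f=np.load("pics/top0.npz")
for nm,box in [("wide",(145,255,250,282)),("narrow",(400,318,495,360))]:
    uv=dark(f,box);p=pts(f,uv);print(nm,len(uv),len(p))
    print(np.round(np.percentile(p,[2,25,50,75,98],axis=0)))
    for z in (230,226): 
        if nm=="wide": print(np.round(pts(f,[[155,275],[240,265]],z)))
    np.set_printoptions(suppress=True)
    if nm=="narrow":
        b=uv[uv[:,1]>=347];q=pts(f,b);q=q[np.abs(q[:,2]-np.median(q[:,2]))<12];print("bar",len(q),np.round(np.percentile(q,[2,50,98],axis=0)))
    else:
        q=p[p[:,2]>200];print("bar",len(q),np.round(np.percentile(q,[2,50,98],axis=0)))
    l=np.polyfit(q[:,1],q[:,0],1);print("slope dx/dy",l, "mid y",(np.percentile(q[:,1],1)+np.percentile(q[:,1],99))/2)
# box top corners
print("wide top z190 corners",np.round(pts(f,[[123,139],[268,123],[284,248],[126,262]],190)))
print("narrow",np.round(pts(f,[[402,130],[506,134],[507,258],[387,262]],190)))
print("mill",np.round(pts(f,[[317,346]])),"free edge",np.round(pts(f,[[400,317],[490,320],[445,318]])))
E
```

```text
wide 896 893
[[578. 116.  81.]
 [585. 141. 180.]
 [591. 180. 232.]
 [599. 219. 233.]
 [613. 274. 235.]]
[[581. 230. 230.]
 [596. 109. 230.]]
[[581. 231. 226.]
 [596. 109. 226.]]
bar 603 [[578. 116. 204.]
 [588. 171. 233.]
 [603. 230. 236.]]
slope dx/dy [ -0.11529775 607.70427658] mid y 173.29976913186795
narrow 757 751
[[ 465. -256.  139.]
 [ 471. -245.  151.]
 [ 475. -195.  159.]
 [ 491. -147.  161.]
 [ 514. -139.  163.]]
bar 462 [[ 465. -253.  157.]
 [ 472. -197.  161.]
 [ 477. -140.  164.]]
slope dx/dy [  0.03436214 478.30883643] mid y -196.88455944187814
wide top z190 corners [[800. 312. 190.]
 [824.  80. 190.]
 [626.  51. 190.]
 [603. 291. 190.]]
narrow [[ 812. -131.  190.]
 [ 808. -296.  190.]
 [ 611. -285.  190.]
 [ 605. -103.  190.]]
mill [[477.   2. 120.]] free edge [[ 523. -128.  145.]
 [ 518. -270.  145.]
 [ 521. -199.  144.]]
```

```bash
python3 -m inch '[[0,0,-15,9.26,85],[0,0,-15,9.26,85],[0,0,-15,9.26,85],[0,0,-15,9.26,85],[0,0,-15,9.26,85],[0,0,-15,9.26,85],[0,0,-15,9.26,60]]'; python3 -m inch '[[-42.3,26.4,0,0,60],[-42.3,26.4,0,0,60],[-42.3,26.4,0,0,60],[-42.3,26.4,0,0,60],[-42.3,26.4,0,0,60],[-42.3,26.4,0,0,60],[-42.3,26.4,0,0,60],[-42.3,26.4,0,0,60],[-42.3,26.4,0,0,60],[-42.3,26.4,0,0,60],[-42.3,26.4,0,0,60],[-42.3,26.4,0,0,60],[0,0,0,0,60],[0,0,0,0,60]]'
cat >>h.py <<'E'
def wrist():
    from bench import telemetry,cams
    from scipy.spatial.transform import Rotation as Ro
    s=telemetry.observe();f=dict(cams.grab_frame("wrist"))
    T=np.eye(4);T[:3,:3]=Ro.from_euler("xyz",s["tool_rot"]).as_matrix();T[:3,3]=s["position"]
    I=np.linalg.inv(T@np.array(f["mount"]));f["R"]=I[:3,:3];f["t"]=I[:3,3]
    return s,f
E
python3 - <<'E'
from h import *
s,f=wrist();cv2.imwrite("pics/w1.png",f["pixels"][:,:,::-1]);np.savez("pics/w1.npz",**f);print(np.round(s["position"]),s["tool_rot"],s["joint_pos"])
E
```

```text
t: 0.98
position: [215.2, 639.5, 336.3]
tool_rot: [-3.141, 0.001, 1.68]
wrist_force: [-0.1, -0.2, -0.0]
finger_gap: 69.2
grasp_force: 0.0
t: 2.72
position: [587.9, 172.1, 335.8]
tool_rot: [-3.141, -0.0, 1.685]
wrist_force: [0.2, 0.4, -0.6]
finger_gap: 60.1
grasp_force: 0.0
[588. 172. 336.] [-3.14053392e+00 -3.24311924e-04  1.68535418e+00] [-0.63627139  0.44086652  0.44579329  1.44928732 -0.19282044  1.2957807
 -0.06061175]
```

View pics/w1.png

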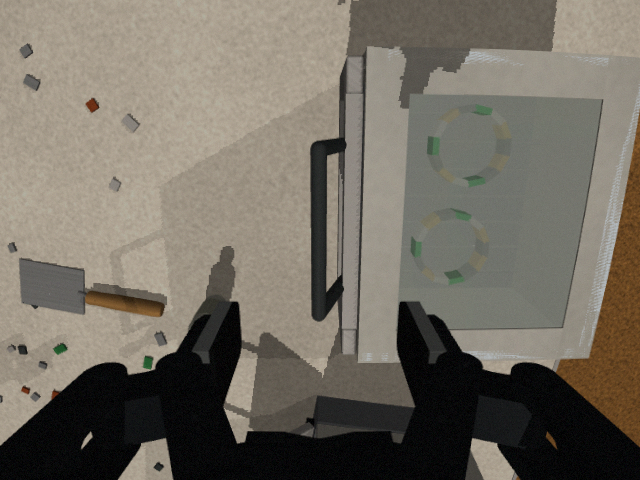

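The wrist view shows the wide handle's bar as a vertical dark bar at column ~319, rows 145–317, just off the box's front top edge. The fingers straddle it.

```bash
python3 - <<'E'
from h import *
np.set_printoptions(suppress=True)
f=np.load("pics/w1.npz")
uv=dark(f,(308,160,332,300));p=pts(f,uv);q=p[p[:,2]>200];print(len(q),np.percentile(q,[5,50,95],axis=0).round(1))
cols=[[np.mean(uv[uv[:,1]==r][:,0]),r] for r in (145,165,231,295,317)]
for z in (230,225): print(pts(f,cols,z).round(1))
# door top edge / box top edge seam
print(pts(f,[[366,60],[361,350]],190).round(1), pts(f,[[349,60],[343,350]],187).round(1))
E
```

```text
2163 [[579.7 137.  231.1]
 [586.4 182.6 233.8]
 [594.1 221.  235.3]]
[[  nan   nan   nan]
 [581.9 221.4 230. ]
 [586.7 180.  230. ]
 [593.7 136.  230. ]
 [  nan   nan   nan]]
[[  nan   nan   nan]
 [582.  220.9 225. ]
 [586.8 178.6 225. ]
 [594.  133.8 225. ]
 [  nan   nan   nan]]
[[605.9 290.5 190. ]
 [633.9  73.  190. ]] [[594.7 289.5 187. ]
 [619.7  69.5 187. ]]
  return _methods._mean(a, axis=axis, dtype=dtype,
  ret = ret.dtype.type(ret / rcount)
```

```bash
python3 -m inch '[[1,0,21,0,60],[1,0,21,0,60],[1,0,21,0,60],[1,0,21,0,60],[0,0,21,0,60],[0,0,21,0,60],[0,0,0,0,60]]'; python3 -m inch '[[0,0,0,0,30],[0,0,0,0,5],[0,0,0,0,0],[0,0,0,0,0],[0,0,0,0,0],[0,0,0,0,0],[0,0,0,0,0],[0,0,0,0,0]]'
python3 - <<'E'
import numpy as np
np.set_printoptions(suppress=True)
def arc(ths):
    o=[170*np.sin(t)+30*np.cos(t) for t in ths];z=[60+170*np.cos(t)-30*np.sin(t) for t in ths]
    print(np.c_[ths[1:],-np.diff(o),-np.diff(z),o[1:],z[1:]].round(2))   # tool y, tool z
arc(np.r_[0.02,np.linspace(.1,1.3,16)])
arc(np.linspace(.8,0,13))
E
```

```text
t: 3.65
position: [586.1, 177.1, 209.0]
tool_rot: [-3.139, 0.0, 1.688]
wrist_force: [0.1, -0.1, 1.2]
finger_gap: 59.7
grasp_force: 0.0
t: 4.65
position: [588.0, 175.9, 211.2]
tool_rot: [3.141, -0.001, 1.686]
wrist_force: [-1.8, 0.8, 6.2]
finger_gap: 7.8
grasp_force: 58.5
[[  0.1  -13.43   3.21  46.82 226.16]
 [  0.18 -13.13   4.27  59.95 221.88]
 [  0.26 -12.75   5.31  72.7  216.57]
 [  0.34 -12.28   6.31  84.98 210.26]
 [  0.42 -11.74   7.27  96.71 202.99]
 [  0.5  -11.12   8.19 107.83 194.81]
 [  0.58 -10.43   9.05 118.26 185.76]
 [  0.66  -9.67   9.85 127.93 175.91]
 [  0.74  -8.85  10.59 136.78 165.31]
 [  0.82  -7.98  11.27 144.76 154.04]
 [  0.9   -7.05  11.87 151.81 142.17]
 [  0.98  -6.08  12.39 157.9  129.78]
 [  1.06  -5.07  12.84 162.97 116.94]
 [  1.14  -4.03  13.21 167.   103.73]
 [  1.22  -2.96  13.49 169.96  90.25]
 [  1.3   -1.87  13.68 171.83  76.57]]
[[  0.73   6.77  -9.3  136.08 166.22]
 [  0.67   7.38  -8.83 128.7  175.05]
 [  0.6    7.95  -8.32 120.75 183.37]
 [  0.53   8.49  -7.77 112.26 191.14]
 [  0.47   8.99  -7.19 103.28 198.33]
 [  0.4    9.44  -6.57  93.83 204.9 ]
 [  0.33   9.86  -5.93  83.97 210.83]
 [  0.27  10.23  -5.26  73.74 216.09]
 [  0.2   10.56  -4.57  63.18 220.65]
 [  0.13  10.84  -3.85  52.33 224.5 ]
 [  0.07  11.07  -3.12  41.26 227.62]
 [  0.    11.26  -2.38  30.   230.  ]]
```

```bash
python3 -m inch '[[0,-6.5,1.5,0,0],[0,-6.9,1.7,0,0],[0,-6.5,2.1,0,0],[0,-6.6,2.2,0,0],[0,-6.4,2.6,0,0],[0,-6.3,2.7,0,0],[0,-6.2,3.1,0,0],[0,-6.1,3.2,0,0]]'; python3 -c "
from h import *
s,f=wrist();cv2.imwrite('pics/w2.png',f['pixels'][:,:,::-1])"
```

```text
t: 5.65
position: [536.7, 169.9, 191.7]
tool_rot: [3.14, -0.001, 1.685]
wrist_force: [0.7, 0.8, 5.9]
finger_gap: 7.7
grasp_force: 61.9
```

View pics/w2.png

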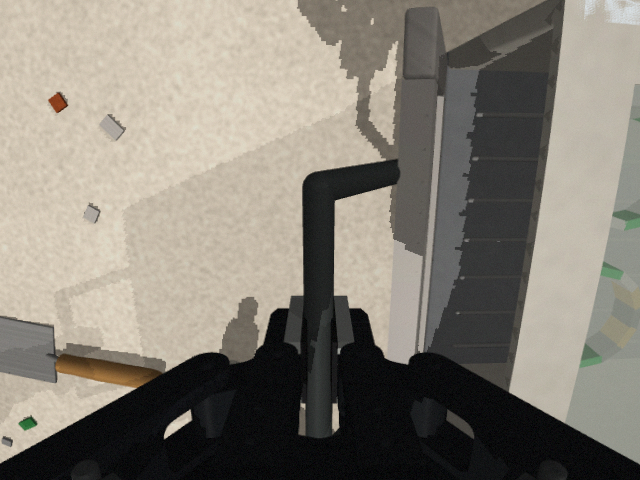

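The bar (column ~318) is held between the pads, and the door has swung out from the box. I'll carry on along the arc.

```bash
python3 -m inch '[[0,-5.9,3.6,0,0],[0,-5.8,3.7,0,0],[0,-5.6,4.1,0,0],[0,-5.5,4.1,0,0],[0,-5.2,4.5,0,0],[0,-5.2,4.5,0,0],[0,-4.9,4.9,0,0],[0,-4.8,4.9,0,0],[0,-4.5,5.3,0,0],[0,-4.4,5.3,0,0],[0,-4.0,5.6,0,0],[0,-4.0,5.7,0,0]]'; python3 -m inch '[[0,-3.6,5.9,0,0],[0,-3.5,5.9,0,0],[0,-3.1,6.2,0,0],[0,-3,6.2,0,0],[0,-2.6,6.4,0,0],[0,-2.5,6.4,0,0],[0,-2.1,6.6,0,0],[0,-2,6.6,0,0],[0,-1.5,6.7,0,0],[0,-1.5,6.8,0,0],[0,-1,6.8,0,0],[0,-0.9,6.8,0,0],[0,0,0,0,0]]'
```

```text
t: 7.2
position: [477.0, 162.9, 134.6]
tool_rot: [3.141, 0.0, 1.685]
wrist_force: [2.5, 0.8, 1.0]
finger_gap: 7.9
grasp_force: 65.0
t: 8.82
position: [448.8, 159.6, 56.8]
tool_rot: [-3.139, 0.0, 1.686]
wrist_force: [-4.2, 2.9, -3.2]
finger_gap: 7.7
grasp_force: 67.7
```

```bash
python3 -m inch '[[0,0,1,0,0],[0,0,1,0,0],[0,0,1,0,0],[0,0,0,0,0]]'; python3 -m inch '[[0,0,1,0,0],[0,0,1,0,0],[0,0,1,0,0],[0,0,0,0,0]]'
```

```text
t: 9.32
position: [448.5, 159.6, 54.4]
tool_rot: [-3.139, 0.0, 1.686]
wrist_force: [-5.9, 2.2, 1.0]
finger_gap: 8.0
grasp_force: 68.2
t: 9.82
position: [448.3, 159.6, 52.0]
tool_rot: [-3.139, -0.0, 1.686]
wrist_force: [-9.9, 0.6, 13.6]
finger_gap: 7.8
grasp_force: 69.5
```

```bash
python3 -m inch '[[0,0,1,0,0],[0,0,1,0,0],[0,0,1,0,0],[0,0,0,0,0]]'; python3 - <<'E'
from h import *
from bench import cams
f=cams.grab_frame("top");cv2.imwrite("pics/t2.png",f["pixels"][:,:,::-1]);np.savez("pics/t2.npz",**f)
E
```

```text
t: 10.32
position: [448.2, 159.7, 50.9]
tool_rot: [-3.14, -0.002, 1.685]
wrist_force: [-17.2, -1.7, 49.1]
finger_gap: 7.9
grasp_force: 74.1
```

View pics/t2.png

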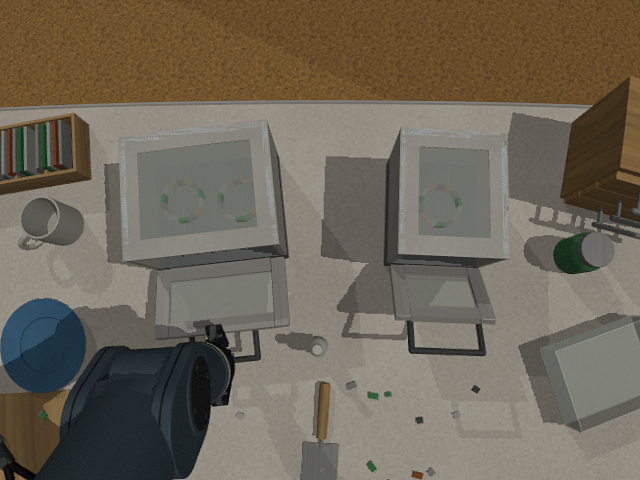

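Measured force jumped to 49 N within 1 mm, and the top view shows the wide door laid down (bar at row ~358), so it's at its stop. I'll release and rise.

```bash
python3 -m inch '[[0,0,-1,0,20],[0,0,-1,0,36],[0,0,0,0,36],[0,0,0,0,36],[0,0,0,0,36]]'; python3 -m inch '[[0,0,-10,0,36],[0,0,-20,0,36],[0,0,-30,0,36],[0,0,-40,0,40],[0,0,-50,0,50],[0,0,-50,0,50],[0,0,-50,0,50],[0,0,0,0,50]]'; python3 - <<'E'
from h import *
np.set_printoptions(suppress=True)
s,f=wrist();cv2.imwrite("pics/w3.png",f["pixels"][:,:,::-1])
p=pts(f,dark(f,(300,60,340,200)));print(s["position"].round(1) if hasattr(s["position"],"round") else s["position"],np.percentile(p,[5,50,95],axis=0).round(1))
E
```

```text
t: 11.0
position: [450.1, 159.7, 50.5]
tool_rot: [-3.141, 0.0, 1.685]
wrist_force: [0.3, -0.4, 0.4]
finger_gap: 36.0
grasp_force: 0.0
t: 12.0
position: [451.6, 159.9, 304.8]
tool_rot: [3.135, -0.003, 1.685]
wrist_force: [-0.5, -0.8, -1.3]
finger_gap: 50.3
grasp_force: 0.0
[451.6 159.9 304.8] [[439.9 169.9  78.9]
 [446.1 203.   81.2]
 [461.4 219.7  82.8]]
```

View pics/w3.png

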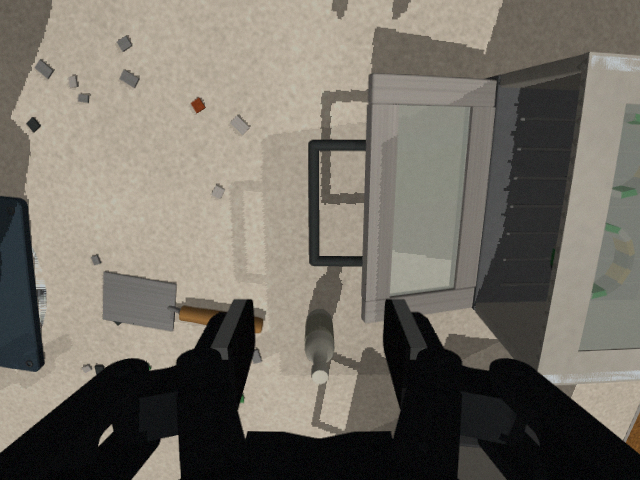

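The wrist view shows the wide door fully down, its bar (column ~314) with top at 81 mm, i.e. centre at about 77, its stop height. Now the narrow door.

```bash
python3 -m inch '[[0,0,0,8.5,50],[-39.6,3.6,0,0,50],[-39.6,3.6,0,0,50],[-39.6,3.6,0,0,50],[-39.6,3.6,0,0,50],[-39.6,3.6,0,0,50],[-39.6,3.6,0,0,50],[-39.6,3.6,0,0,50],[-39.6,3.6,0,0,50],[-39.6,3.6,0,0,45],[0,0,0,0,45],[0,0,0,0,45]]'; python3 - <<'E'
from h import *
np.set_printoptions(suppress=True)
s,f=wrist();cv2.imwrite("pics/w4.png",f["pixels"][:,:,::-1]);np.savez("pics/w4.npz",**f)
uv=dark(f,(240,60,380,320));p=pts(f,uv);q=p[(p[:,2]>130)&(p[:,2]<175)];print(len(q),np.percentile(q,[2,50,98],axis=0).round(1))
for a in range(-240,-145,15):
    b=q[abs(q[:,1]-a)<7];print(a,len(b),np.median(b,axis=0).round(1) if len(b) else "")
E
```

```text
t: 13.55
position: [469.9, -196.8, 299.9]
tool_rot: [-3.14, -0.001, 1.537]
wrist_force: [-0.5, 0.2, 0.1]
finger_gap: 45.3
grasp_force: 0.0
3238 [[ 466.  -253.3  140.3]
 [ 474.3 -187.7  159.5]
 [ 512.4 -137.6  162.3]]
-240 273 [ 470.9 -242.5  160.1]
-225 226 [ 470.1 -224.7  160.7]
-210 233 [ 470.5 -210.   160.6]
-195 245 [ 471.1 -194.9  160.6]
-180 260 [ 472.1 -180.1  160.6]
-165 258 [ 472.8 -165.   160.6]
-150 481 [ 476.9 -145.9  158.9]
```

View pics/w4.png

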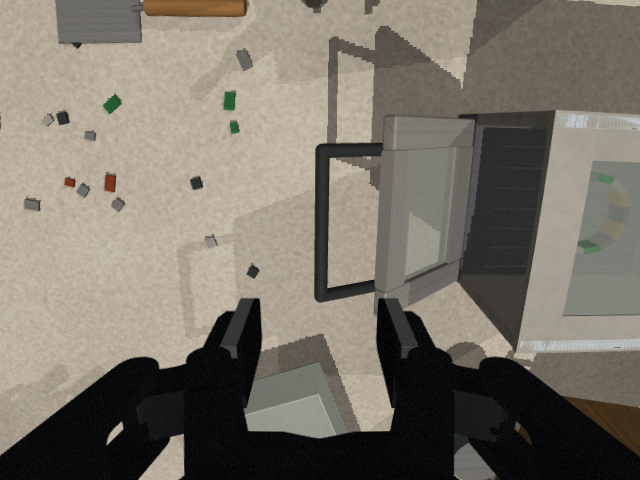

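The narrow bar lies at column ~322, rows 150–297 (world x 471, centre z ≈155, door ≈0.81 rad), centred between the fingers.

```bash
python3 -m inch '[[1,1,30,0,36],[0,0,30,0,36],[0,0,30,0,36],[0,0,30,0,36],[0,0,22,0,36],[0,0,22,0,36],[0,0,0,0,36]]'; python3 -m inch '[[0,0,0,0,15],[0,0,0,0,0],[0,0,0,0,0],[0,0,0,0,0],[0,0,0,0,0],[0,0,0,0,0]]'
```

```text
t: 14.48
position: [470.7, -194.8, 135.5]
tool_rot: [-3.139, -0.001, 1.539]
wrist_force: [0.2, 0.7, 0.5]
finger_gap: 36.4
grasp_force: 0.0
t: 15.22
position: [471.0, -196.3, 136.7]
tool_rot: [-3.141, -0.001, 1.537]
wrist_force: [-5.1, 1.8, 6.1]
finger_gap: 7.9
grasp_force: 58.8
```

```bash
python3 -m inch '[[0,3.3,-4.7,0,0],[0,3.4,-4.6,0,0],[0,3.6,-4.5,0,0],[0,3.8,-4.4,0,0],[0,3.9,-4.2,0,0],[0,4.1,-4.1,0,0],[0,4.2,-3.9,0,0],[0,4.3,-3.8,0,0],[0,4.4,-3.7,0,0],[0,4.6,-3.5,0,0],[0,4.7,-3.4,0,0],[0,4.8,-3.2,0,0]]';  python3 -m inch '[[0,4.9,-3,0,0],[0,5,-2.9,0,0],[0,5.1,-2.7,0,0],[0,5.2,-2.5,0,0],[0,5.2,-2.3,0,0],[0,5.3,-2.2,0,0],[0,5.4,-2,0,0],[0,5.4,-1.8,0,0],[0,5.5,-1.6,0,0],[0,5.5,-1.5,0,0],[0,0,0,0,0]]'
```

```text
t: 16.73
position: [517.5, -198.3, 185.2]
tool_rot: [-3.136, -0.001, 1.536]
wrist_force: [-17.3, 3.4, 16.1]
finger_gap: 8.1
grasp_force: 59.0
t: 18.1
position: [573.3, -200.8, 208.8]
tool_rot: [3.14, 0.001, 1.537]
wrist_force: [-5.9, 1.5, 12.9]
finger_gap: 7.9
grasp_force: 62.5
```

```bash
python3 -m inch '[[0,4,-1,0,0],[0,4,-1,0,0],[0,3,-0.5,0,0],[0,0,0,0,0]]';  python3 -m inch '[[0,1,0,0,0],[0,1,0,0,0],[0,1,0,0,0],[0,0,0,0,0]]'
```

```text
t: 18.6
position: [584.7, -201.2, 210.6]
tool_rot: [3.14, 0.001, 1.537]
wrist_force: [-4.4, -1.4, 6.6]
finger_gap: 8.0
grasp_force: 62.9
t: 19.1
position: [584.8, -201.2, 210.6]
tool_rot: [-3.138, -0.0, 1.536]
wrist_force: [-16.2, 1.3, 14.6]
finger_gap: 8.1
grasp_force: 63.7
```

```bash
python3 -m inch '[[0,1,0,0,0],[0,1,0,0,0],[0,1,0,0,0],[0,0,0,0,0]]'
```

```text
t: 19.6
position: [584.9, -201.2, 210.5]
tool_rot: [-3.133, -0.002, 1.535]
wrist_force: [-26.7, 4.0, 23.0]
finger_gap: 7.7
grasp_force: 64.6
```

```bash
python3 -m inch '[[0,0,0,0,10],[0,0,0,0,20],[0,0,0,0,40],[0,0,0,0,40],[0,-3,0,0,40],[0,0,0,0,40]]'; python3 -m inch '[[0,0,-8,0,40],[0,0,-15,0,40],[0,0,-25,0,40],[0,0,-30,0,40],[0,0,-30,0,40],[0,0,-20,0,40],[0,-40,0,0,40],[0,-50,0,0,40],[0,-30,0,0,40],[0,0,0,0,40],[0,0,0,0,40]]'; python3 - <<'E'
from h import *
from bench import cams
np.set_printoptions(suppress=True)
f=cams.grab_frame("scene");cv2.imwrite("pics/s5.png",f["pixels"][:,:,::-1])
s,w=wrist();cv2.imwrite("pics/w5.png",np.hstack([w["pixels"][::1,::1]])[:,:,::-1])
E
```

```text
t: 20.35
position: [586.9, -200.4, 209.7]
tool_rot: [3.142, 0.0, 1.537]
wrist_force: [-1.0, 0.4, -0.0]
finger_gap: 39.9
grasp_force: 0.0
t: 21.72
position: [468.0, -196.2, 338.6]
tool_rot: [3.14, 0.0, 1.538]
wrist_force: [-0.4, 0.3, -0.7]
finger_gap: 40.3
grasp_force: 0.0
```

View pics/s5.png

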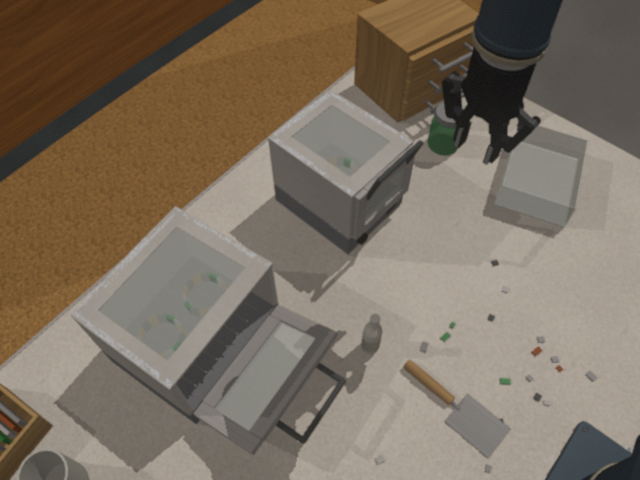

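View pics/w5.png

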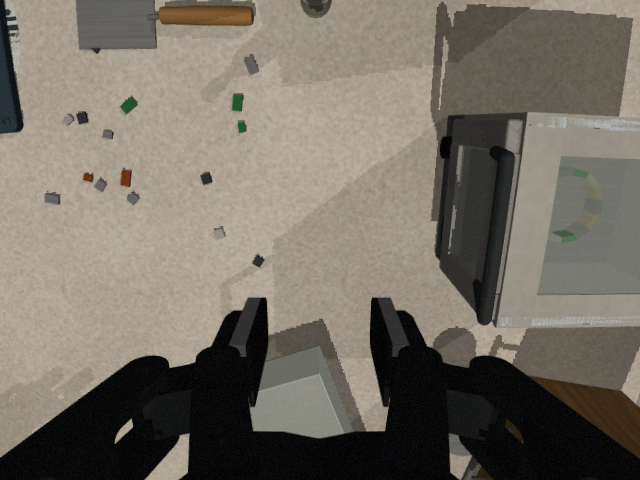

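The pictures show the narrow door flush and shut, with its bar along columns 485–510 in the wrist view. The wide door is fully down, with its bar near (315,400) in the scene view, and the gripper is clear of everything.

```bash
python3 -c "
from bench import robot
print(robot.finish_job())"
```

```text
the job is handed in; nothing more can be done
None
```

The wide door is down at its stop and the narrow door is fully shut; the gripper is clear of both, and the job was handed in at about 22 s.

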